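Index the parts carousel to the issue chute

ROBOT

A 7-joint arm with a two-finger parallel gripper is mounted at the origin on the work surface. World frame = base frame: x ahead of the robot, y to its left, z up, the work surface at z = 0. Lengths are in m, angles in rad, forces in N, time in s.
With the tool pointing down it reaches from about 0.425 to 0.875 m from the base axis. Payload 4.7 kg.
Tool frame: the origin (TCP) lies at the very end of the fingers, on their centre line; the grasp point (between the pads) lies 19 mm behind it; z points along the fingers, y is the line along which they close (so a half turn about z gives the same grasp; the last joint's range is limited). The gripper opens to 87 mm and grips with 3 to 60 N. Pads are 19 mm wide; open, the fingers measure 117 mm over their backs; the gripper's body (75 mm by 190 mm) begins 51 mm behind the grasp point.
Start: joints at [1.184, 0.321, -0.07, 1.45, 0.023, 1.371, -0.057], TCP at [0.254, -0.599, 0.223] pointing down, gripper open.
Joint ranges: [-2.86, 2.86], [-0.3, 2.09], [-1.38, 1.24], [0.06, 2.45], [-1.56, 4.7], [0.09, 2.05], [-2.69, 2.69]. Speed limits (rad/s): [2.57, 2.57, 3.14, 3.14, 3.14, 3.14, 3.14].

INTERFACE

Orientations are given as a rotation vector (axis times angle).
In Python, from bench import ctrl, get_image, job gives the robot as it stands.
- The arm moves only by the shell command python3 -m crank 'ROWS' [FORCE]. ROWS is JSON, a list that holds one entry, the list of rows, each a list of 5 numbers: the shift along the tool's x, y, z in mm, then the turn about the tool's z in rad, then the closure, from -1 (fully open) to 1 (shut), so that 0 is half open. A call has 1 to 10 rows; each row shifts and turns the commanded pose from where the row before left it, along the tool's axes as they then stand; what a row does not reach is not made up. A row lasts 1/12 s, in which the tool goes at most 41.7 mm and 7.16 degrees, less where a joint would pass 70% of its speed; a pose out of reach is approached as far as the arm can. A call with a gripper value outside its range is refused whole. The fingers move at their own pace and stop on an object; FORCE is the grip in N (left out, the last holds). Time passes only in rows, so rows that do not move let the fingers close. It gives the time, the measured TCP pose, the force, the opening and the grip force at its end, in the units of the state.
- ctrl.get_state(): the state, without advancing time (a new reading comes with each control period).
- get_image(name): name is "scene" or "side" or "wrist"; returns a dict with "pixels" (400x640x3 uint8, red, green, blue), "fx", "fy", "cx", "cy" (pixels), "T" (4x4, takes a point from camera to world coordinates); the wrist camera has in their place "T_tool_cam" (4x4, takes a point from camera to tool coordinates, whose origin is the TCP and whose axes are the flange's). Camera axes: x right, y down, z forward; pixel columns grow to the right and rows downward; lengths in m; the calibration is good to about 2 mm. A picture is of the moment at which its call begins: read the wrist's pose just before it. There is no depth.
- job.close_job(): hands the job in; it is judged then, once.
The state is a dict: "time": time; "joint_positions": joint angles; "qd": joint speeds; "joint_torque": joint torques, N m; "position": TCP position; "tool_rot": TCP orientation; "ft_force": force on the tool from outside, world axes, zero at the start; "torque": the same for the moment, N m; "grip_width": opening from 0.0 (shut) to 1.0 (fully open); "grip_force": force on a finger pad.
Only numpy, scipy, OpenCV 4.12 (cv2) and the standard library are available. Lean on these libraries where they do the work, as an engineer would, in place of code of your own. Each camera call takes 0.05 s, during which the arm holds its last target. There are 200 camera calls.

TASK

The bearing is wanted at the counter. Turn the parts carousel one click so that the sector holding the steel ball bearing comes to stand at the issue chute, settled in its click stop, and let go (the black upright post is there to turn it by). Leave the bearing lying in its sector; do not touch or lift it with the gripper.

Things in the scene. Friction and masses are not known exactly. Their poses are not given: they have to be found in the camera images.
- carousel (a joint): Angle (rad) of the round grey carousel: 344 mm across, six 60 degree sectors, deck 60 mm and dividers and rim up to 90 mm above the bench. Near 0 at the start, positive counter-clockwise from above. A sprung click stop every 1.047 rad holds it; 3 to 5 N sideways on the post overcomes it, and let go near a stop it swings into that stop. Ends at +-2.3 rad.
- handle (a point): Centre of the top of the black round turning post, 24 mm thick, 115 mm from the carousel's axis, in the one sector without goods, at the start opposite the chute. Top 150 mm above the bench; the upper 84 mm (above a steel foot 44 mm wide) is free to grip or push. It goes round with the carousel. x points from the post to the axis.
- hatch (a point): Fixed point at deck height (60 mm above the bench), middle of the place of the sector that stands at the issue chute: the steel tray, 130 mm wide with two upright sides, on the side away from the robot. x points level outwards through the chute, z up; the carousel's axis lies 115 mm from it along -x.
- bearing: Ball bearing: plain steel ring, 52 mm outside, 24 mm bore, 16 mm high, flat on the deck about 115 mm from the axis. Origin: centre of its underside. It starts in the sector left or right of the one at the chute; the other of these two holds a dark pipe tee, the one at the chute a small cardboard box; these ride along.
Mind the look-alikes: they are no part of the job. What is shaped like the bearing but green or red is not meant.

How it is judged:
By the outcome, as a careful person would: the job done as asked, in the order asked, and still so for the second after the job is handed in, with the robot touching nothing.
It also fails if it takes over 38 s, if anything falls off the work surface, if the arm or the gripper's body presses on something with over 40 N, if the wrist force passes 120 N, or if a joint passes its speed limit or range.

## Working session

There is one attempt and no reset: what is moved stays moved. The work goes in short steps, Python scripts to look and compute and a shell command to move; the robot and the scene stay as the last step left them, time stands still between calls to the robot, and variables do not carry over. Pictures are saved under pics/ and viewed, at most 10 in all, crops included, and the job is handed in when it is done.

```bash
mkdir -p pics; python3 - <<'E'
from bench import ctrl,get_image
import cv2,numpy as np,pickle
s=ctrl.get_state();print({k:np.round(s[k],3) for k in ("time","position","tool_rot","ft_force","grip_width")})
d={}
for n in("scene","side"):
    i=get_image(n);d[n]=i;cv2.imwrite(f"pics/{n}0.png",i["pixels"][...,::-1]);print(n,i["fx"],i["cx"],i["cy"],np.round(i["T"],3).tolist())
pickle.dump(d,open("im0.pkl","wb"))
E
```

```text
{'time': np.float64(0.0), 'position': array([ 0.253, -0.598,  0.221]), 'tool_rot': array([-3.077e+00, -6.250e-01,  1.000e-03]), 'ft_force': array([-0.722, -0.208,  0.515]), 'grip_width': np.float64(1.0)}
scene 492.1600463315683 323.96167134915504 197.8752596245768 [[0.761, 0.441, -0.475, 1.041], [0.649, -0.521, 0.555, -0.468], [-0.003, -0.731, -0.683, 0.678], [0.0, 0.0, 0.0, 1.0]]
side 419.5794132281733 320.65338932317263 197.29551488711314 [[0.902, -0.29, 0.319, 0.411], [-0.431, -0.597, 0.677, -0.508], [-0.006, -0.748, -0.664, 0.563], [0.0, 0.0, 0.0, 1.0]]
```

View pics/scene0.png

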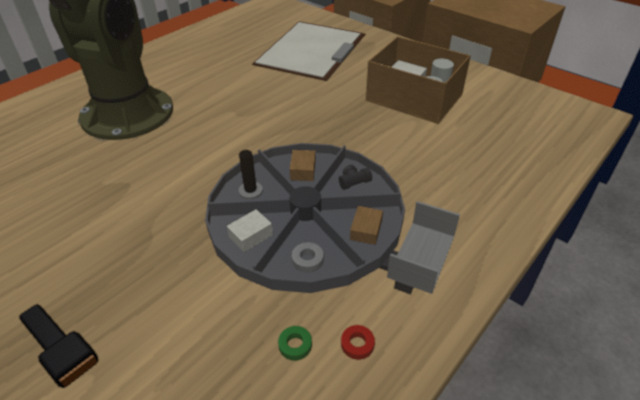

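View pics/side0.png

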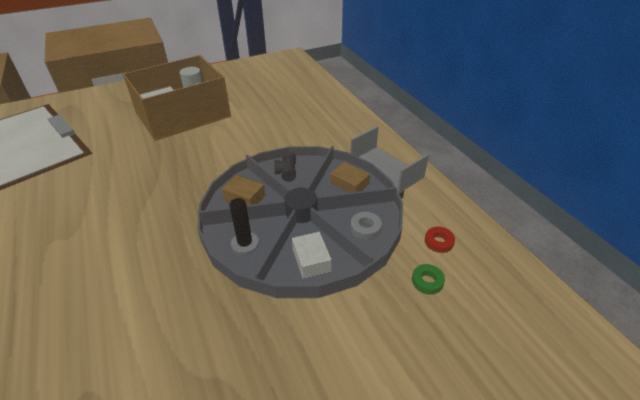

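The scene picture shows the post top at about (247,153), hub top (305,197), bearing (308,255), and chute at the right (425,250). The side picture shows the post top at (238,203), hub top (300,200), and bearing (366,224). I'll triangulate these.

```bash
cat >h.py <<'E'
import numpy as np
def ray(i,p):
    T=np.array(i["T"]);d=T[:3,:3]@[(p[0]-i["cx"])/i["fx"],(p[1]-i["cy"])/i["fy"],1];return T[:3,3],d/np.linalg.norm(d)
def tri(i,p,j,q):
    A=np.zeros((3,3));b=np.zeros(3);R=[ray(i,p),ray(j,q)]
    for c,d in R:
        P=np.eye(3)-np.outer(d,d);A+=P;b+=P@c
    x=np.linalg.solve(A,b);return x,max(np.linalg.norm((np.eye(3)-np.outer(d,d))@(x-c)) for c,d in R)
def proj(i,x):
    T=np.array(i["T"]);c=T[:3,:3].T@(np.array(x)-T[:3,3]);return np.round([i["fx"]*c[0]/c[2]+i["cx"],i["fy"]*c[1]/c[2]+i["cy"]],1)
E
python3 - <<'E'
import pickle,cv2,numpy as np
from h import *
d=pickle.load(open("im0.pkl","rb"));a,b=d["scene"],d["side"]
for n,p,q in [("post top",(247,153),(238,203)),("hub",(305,197),(300,200)),("bearing",(308,255),(366,224))]:
    x,e=tri(a,p,b,q);print(n,x.round(4),round(e,4))
    if n=="hub":H=x
    if n=="post top":P=x
v=(P-H)[:2];print("r",np.linalg.norm(v),"ang",np.arctan2(v[1],v[0]))
print("tcp in side/scene",proj(a,[.253,-.598,.221]),proj(b,[.253,-.598,.221]))
A=cv2.resize(a["pixels"][130:300,200:410],None,fx=3,fy=3,interpolation=2);cv2.imwrite("pics/ca.png",A[:,:,::-1])
B=cv2.resize(b["pixels"][130:300,190:440],None,fx=3,fy=3,interpolation=2);cv2.imwrite("pics/cb.png",B[:,:,::-1])
E
```

```text
post top [ 0.496  -0.0388  0.1468] 0.002
hub [ 0.6051 -0.0113  0.0878] 0.0021
bearing [ 0.6869 -0.0955  0.07  ] 0.0018
r 0.11257380508171758 ang -2.894887244418478
tcp in side/scene [-222.9  240.6] [ -50.9 1493.4]
```

View pics/ca.png

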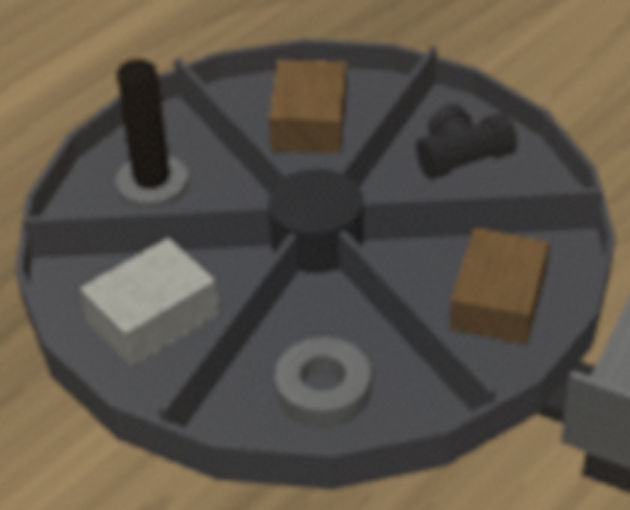

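View pics/cb.png

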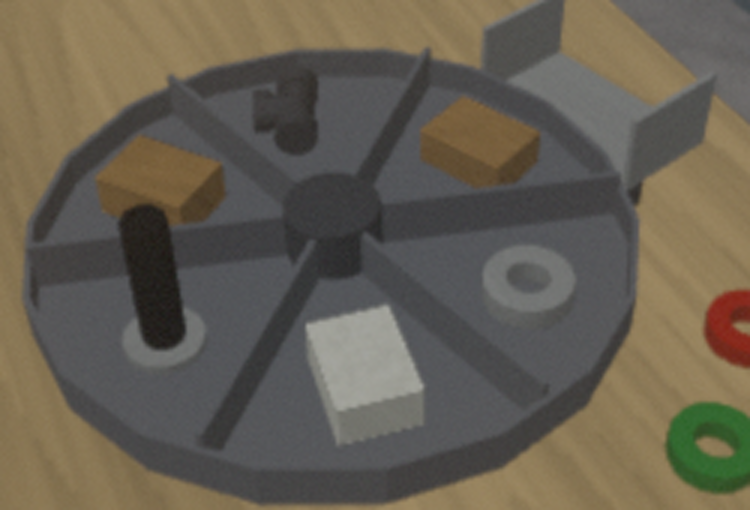

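The crops show the post top at scene (246,153) and side (237,201), and the hub top at (305.3,197.7) and (301,199.3). The tee is at upper right, a box stands at the chute, and the bearing is clockwise of the chute. So the turn is +60° (counter-clockwise). Now I'll work out the approach.

```bash
python3 - <<'E'
import pickle,numpy as np
from scipy.spatial.transform import Rotation as Ro
from h import *
from bench import ctrl
d=pickle.load(open("im0.pkl","rb"));a,b=d["scene"],d["side"]
P,e=tri(a,(246,153.3),b,(237.5,201.5));H,f=tri(a,(305.3,197.7),b,(301,199.3))
for n,p,q in [("rim mid chute box top",(369.5,218),(350,175)),("white box top",(249.5,224),(309.5,244.5))]:
    print(n,tri(a,p,b,q))
v=(H-P)[:2];h=np.arctan2(v[1],v[0]);print(P,e,H,f,"r",np.hypot(*v),"head",np.degrees(h))
s=ctrl.get_state();R=Ro.from_rotvec(s["tool_rot"]).as_matrix();y=np.arctan2(R[1,0],R[0,0]);print("yaw",np.degrees(y),"turn",y-h,"z",R[:,2])
R2=R@Ro.from_rotvec([0,0,y-h]).as_matrix();print("shift mm",1000*R2.T@(np.r_[P[:2],.108]-s["position"]))
E
```

```text
rim mid chute box top (array([0.71951021, 0.02329531, 0.08022152]), np.float64(0.004620478930006301))
white box top (array([ 0.57731362, -0.11608304,  0.08890042]), np.float64(0.001584083970187323))
[ 0.49588772 -0.04011521  0.14889206] 0.00032853855158088927 [ 0.60694697 -0.01219339  0.08864691] 0.001485716013469253 r 0.11451543092448307 head 14.112451717961703
yaw 22.964412435418147 turn 0.1544958597768144 z [-7.78065407e-04  1.56368941e-03 -9.99998475e-01]
shift mm [ 371.29680271 -481.75722719  114.24099236]
```

```bash
python3 -m crank '[[[0,0,0,0.077,-1],[0,0,0,0.077,-1],[18.6,-24.1,0,0,-1],[18.6,-24.1,0,0,-1],[18.6,-24.1,0,0,-1],[18.6,-24.1,0,0,-1],[18.6,-24.1,0,0,-1],[18.6,-24.1,0,0,-1],[18.6,-24.1,0,0,-1],[18.6,-24.1,0,0,-1]]]'
python3 -m crank '[[[18.6,-24.1,0,0,-1],[18.6,-24.1,0,0,-1],[18.6,-24.1,0,0,-1],[18.6,-24.1,0,0,-1],[18.6,-24.1,0,0,-1],[18.6,-24.1,0,0,-1],[18.6,-24.1,0,0,-1],[18.6,-24.1,0,0,-1],[18.6,-24.1,0,0,-1],[18.6,-24.1,0,0,-1]]]'
python3 -m crank '[[[18.6,-24.1,0,0,-1],[18.6,-24.1,0,0,-1],[0,0,0,0,-1],[0,0,0,0,-1],[0,0,0,0,-1],[0,0,0,0,-1]]]'
cat >st.py <<'E'
import numpy as np
from scipy.spatial.transform import Rotation as Ro
from bench import ctrl
def st(H=(0.607,-0.0122)):
    s=ctrl.get_state();R=Ro.from_rotvec(s["tool_rot"]).as_matrix();p=s["position"]
    v=np.array(p[:2])-H
    print("t",round(s["time"],2),"p",np.round(p,4),"yaw",np.degrees(np.arctan2(R[1,0],R[0,0])).round(2),"rad",np.hypot(*v).round(4),"ang",np.degrees(np.arctan2(v[1],v[0])).round(1),"F",np.round(s["ft_force"],1),s["grip_width"],s["grip_force"],"q",np.round(s["joint_positions"],2))
    return s,R
E
python3 - <<'E'
from st import *
s,R=st();print(1000*R.T@(np.r_[.4959,-.0401,.108]-s["position"]))
E
```

```text
time: 0.93
position: [0.3509, -0.3736, 0.2222]
tool_rot: [-3.117, -0.386, 0.001]
ft_force: [0.6, -0.2, 0.5]
grip_width: 0.999
grip_force: 0.0
time: 1.77
position: [0.4723, -0.0946, 0.2223]
tool_rot: [3.117, 0.387, -0.001]
ft_force: [0.4, -1.0, -0.4]
grip_width: 1.0
grip_force: 0.0
time: 2.27
position: [0.496, -0.0417, 0.2222]
tool_rot: [3.118, 0.383, -0.001]
ft_force: [-0.5, 0.5, 0.4]
grip_width: 1.0
grip_force: 0.0
t 2.27 p [ 0.496  -0.0417  0.2222] yaw 14.02 rad 0.1148 ang -165.1 F [-0.5  0.5  0.4] 0.9997192705986765 0.0 q [ 0.61  0.02 -0.58  1.8   0.01  1.32 -1.3 ]
[  0.35215788  -1.63219531 114.20632448]
```

```bash
python3 -m crank '[[[0,-1.6,19,0,-1],[0,0,19,0,-1],[0,0,19,0,-1],[0,0,19,0,-1],[0,0,19,0,-1],[0,0,19,0,-1],[0,0,0,0,-1],[0,0,0,0,-1]]]' 15
python3 -m crank '[[[0,0,0,0,1],[0,0,0,0,1],[0,0,0,0,1],[0,0,0,0,1],[0,0,0,0,1],[0,0,0,0,1],[0,0,0,0,1],[0,0,0,0,1],[0,0,0,0,1],[0,0,0,0,1]]]' 15
python3 -c "
from st import *
st()"
```

```text
time: 2.93
position: [0.4951, -0.0398, 0.108]
tool_rot: [-3.118, -0.384, 0.004]
ft_force: [-0.1, 0.1, 0.6]
grip_width: 0.996
grip_force: 0.0
time: 3.77
position: [0.4962, -0.0392, 0.1085]
tool_rot: [3.117, 0.387, -0.0]
ft_force: [-0.5, -0.9, 0.2]
grip_width: 0.321
grip_force: 0.1
t 3.77 p [ 0.4962 -0.0392  0.1085] yaw 14.14 rad 0.114 ang -166.3 F [-0.5 -0.9  0.2] 0.32092470324140243 0.0842614868452074 q [ 0.59  0.13 -0.59  1.94  0.08  1.09 -1.36]
```

```bash
python3 -m crank '[[[0,0,0,0,1],[0,0,0,0,1],[0,0,0,0,1],[0,0,0,0,1],[0.1,5,0,-0.0436,1],[0.1,5,0,-0.0436,1],[0.1,5,0,-0.0436,1],[0.1,5,0,-0.0436,1]]]' 15
python3 -c "
from st import *
st()"
```

```text
time: 4.43
position: [0.5019, -0.057, 0.1085]
tool_rot: [-3.07, -0.66, 0.003]
ft_force: [-2.7, 1.0, 2.3]
grip_width: 0.27
grip_force: 15.0
t 4.43 p [ 0.5019 -0.057   0.1085] yaw 24.26 rad 0.1143 ang -156.9 F [-2.7  1.   2.3] 0.27049249985048895 15.003987704403698 q [ 0.61  0.15 -0.59  1.93  0.09  1.1  -1.16]
```

```bash
python3 -m crank '[[[0.1,5,0,-0.0436,1],[0.1,5,0,-0.0436,1],[0.1,5,0,-0.0436,1],[0.1,5,0,-0.0436,1],[0.1,5,0,-0.0436,1],[0.1,5,0,-0.0436,1],[0.1,5,0,-0.0436,1],[0.1,5,0,-0.0436,1],[0.1,5,0,-0.0436,1],[0.1,5,0,-0.0436,1]]]'
python3 -c "
from st import *
st()"
```

```text
time: 5.27
position: [0.5312, -0.0983, 0.1085]
tool_rot: [-2.856, -1.308, 0.004]
ft_force: [-3.1, -2.6, 2.3]
grip_width: 0.275
grip_force: 15.0
t 5.27 p [ 0.5312 -0.0983  0.1085] yaw 49.22 rad 0.1148 ang -131.4 F [-3.1 -2.6  2.3] 0.27477078781873915 15.002816242631525 q [ 0.67  0.23 -0.6   1.84  0.14  1.12 -0.69]
```

```bash
python3 -m crank '[[[0.1,5,0,-0.0436,1],[0.1,5,0,-0.0436,1],[0.1,5,0,-0.0436,1],[0.1,5,0,-0.0436,1],[0.1,5,0,-0.0436,1],[0.1,5,0,-0.0436,1],[0.1,5,0,-0.0436,1],[0.1,5,0,-0.0436,1],[0.1,5,0,-0.0436,1],[0.1,5,0,-0.0436,1]]]'
python3 -m crank '[[[0,0,0,0,1],[0,0,0,0,1],[0,0,0,0,1],[0,0,0,0,1]]]'
python3 - <<'E'
from st import *
from bench import get_image
import cv2
st();i=get_image("side");cv2.imwrite("pics/side1.png",i["pixels"][...,::-1])
E
```

```text
time: 6.1
position: [0.5751, -0.1228, 0.1085]
tool_rot: [2.506, 1.895, -0.004]
ft_force: [-4.5, -2.6, 3.0]
grip_width: 0.272
grip_force: 15.0
time: 6.43
position: [0.5753, -0.1227, 0.1085]
tool_rot: [2.509, 1.889, -0.003]
ft_force: [-1.3, -5.5, 1.2]
grip_width: 0.27
grip_force: 15.0
t 6.43 p [ 0.5753 -0.1227  0.1085] yaw 73.96 rad 0.115 ang -106.0 F [-1.3 -5.5  1.2] 0.269728695860446 14.999875067733228 q [ 0.7   0.34 -0.64  1.73  0.22  1.15 -0.28]
```

View pics/side1.png

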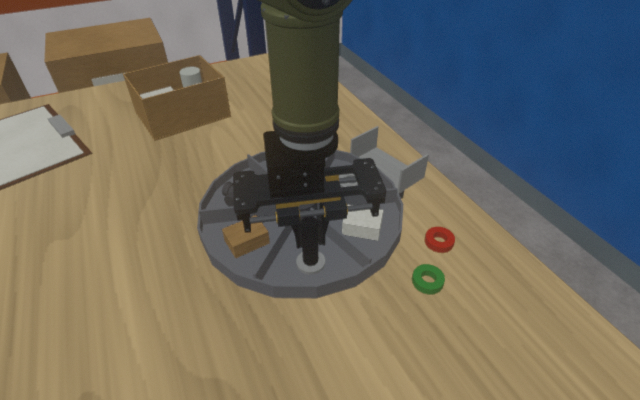

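The picture shows the carousel turned: the post, now at (310,250), is where the white box was, and a carton is at (246,236). Next I release and lift straight up.

```bash
python3 -m crank '[[[0,0,0,0,-0.5],[0,0,0,0,-0.5],[0,0,0,0,-0.5],[0,0,0,0,-0.5],[0,0,0,0,-0.5],[0,0,0,0,-0.5]]]'
python3 -m crank '[[[0,0,-15,0,-0.5],[0,0,-20,0,-0.5],[0,0,-20,0,-0.5],[0,0,-20,0,-0.5],[0,0,-20,0,-0.5],[0,0,-20,0,-0.5],[0,0,-20,0,-0.5],[0,0,-20,0,-0.5]]]'
python3 -m crank '[[[-35,0,0,0,-0.5],[-35,0,0,0,-0.5],[-35,0,0,0,-0.5],[-35,0,0,0,-0.5],[-35,0,0,0,-0.5],[-35,0,0,0,-0.5],[-35,0,0,0,-0.5],[-35,0,0,0,-0.5],[-30,0,0,0,-0.5],[0,0,0,0,-0.5]]]'
python3 - <<'E'
from st import *
from bench import get_image
import cv2,pickle
st();d={n:get_image(n) for n in("side","scene")};pickle.dump(d,open("im1.pkl","wb"))
cv2.imwrite("pics/f.png",np.hstack([cv2.resize(d[n]["pixels"][110:310,190:450],None,fx=1.53,fy=1.53) for n in d])[...,::-1])
E
```

```text
time: 6.98
position: [0.5759, -0.1206, 0.1085]
tool_rot: [-2.507, -1.893, -0.0]
ft_force: [0.9, -0.3, -0.2]
grip_width: 0.636
grip_force: 0.0
time: 7.65
position: [0.5758, -0.1208, 0.2646]
tool_rot: [2.507, 1.893, 0.0]
ft_force: [0.7, -0.4, -0.3]
grip_width: 0.748
grip_force: 0.0
time: 8.48
position: [0.4861, -0.4277, 0.2623]
tool_rot: [2.517, 1.878, -0.007]
ft_force: [-0.8, -0.7, -0.1]
grip_width: 0.753
grip_force: 0.0
t 8.48 p [ 0.4861 -0.4277  0.2623] yaw 73.46 rad 0.4328 ang -106.2 F [-0.8 -0.7 -0.1] 0.7529489969986851 0.0 q [ 1.04  0.34 -0.48  1.38  0.16  1.46  0.28]
```

View pics/f.png

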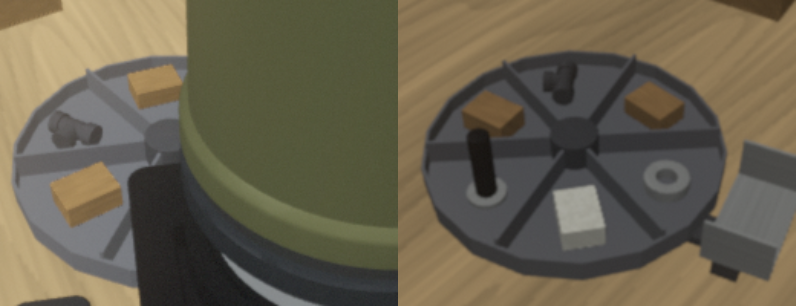

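The scene half shows the bearing at crop (667,178), in front of the chute, with the white box at (580,215) and the post top at (480,134). A quick check on whether it has settled in the click stop.

```bash
python3 - <<'E'
import pickle
from h import *
from bench import get_image
a=pickle.load(open("im1.pkl","rb"))["scene"];a0=pickle.load(open("im0.pkl","rb"))["scene"]
for g in (70,72,74.1,76,78):
    t=np.radians(180+g);print(g,proj(a,[.607+.115*np.cos(t),-.0122+.115*np.sin(t),.149]))
print("seen",(480-398)/1.53+190,110+133/1.53)
b=get_image("scene")["pixels"].astype(int)
m=np.abs(b-a["pixels"])[130:300,200:410];print("motion",m.mean(),m.max())
import cv2
cv2.imwrite("pics/d.png",np.hstack([cv2.resize(x["pixels"][130:300,200:410],None,fx=1.9,fy=1.9) for x in(a0,a)])[...,::-1])
E
```

```text
70 [239.7 195.3]
72 [240.8 196.8]
74.1 [241.9 198.3]
76 [243.1 199.7]
78 [244.3 201.1]
seen 243.59477124183007 196.9281045751634
motion 0.8299813258636788 7
```

View pics/d.png

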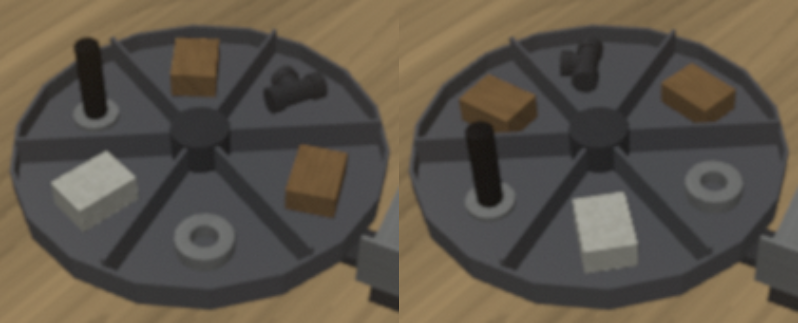

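The before and after crops show the dividers at the same pixel positions, for example the lower-right one ending at (308,255) and (708,257) with a 399 px panel offset. The carousel is settled and still, and the bearing is at the chute.

```bash
python3 -c "
from bench import job
print(job.close_job())"
```

```text
the job is handed in; nothing more can be done
None
```

The carousel is turned one click counter-clockwise and settled in its stop, with the bearing untouched in its sector at the issue chute; the post is released, the arm is clear, and the job was handed in at about 9 s.

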